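# Slide the levelling plate into its keeper with the driving block

### The job

Pick up the beech driving block and with it sweep the three chips sideways, clear of the strip of bench in front of the keeper's slot. Then, still using only the block and never the fingers on the plate or chips, push the steel levelling plate into the slot until it is fully home, and lean on it firmly for a moment so it is felt to seat against the iron stop, without ramming it. Leave the block standing on the bench and the shoe, fuller and file where they lie.

Things in the scene. Friction and masses are not known exactly. Their poses are not given: they have to be found in the camera images.
- keeper: Low oak keeper fixed to the bench: two cheeks bridged by two iron straps, no floor. Origin: centre of the slot's mouth, on the bench; x runs into the slot, y across, z up. Slot 103 mm wide, 11 mm high under the straps; the mouth flares to 115 mm over its first 20 mm. 155 mm wide overall, ends 105 mm behind the mouth, 30 mm high over the strap ends on the cheeks.
- stop: Iron stop across the back of the slot, 103 mm wide, 22 mm high, fixed to the keeper. Origin: centre of its front face at bench height, 90 mm inside the mouth; same axes as the keeper.
- plate: Loose flat steel levelling plate, 130 mm long (x) by 100 mm wide (y) by 8 mm thick, 0.8 kg or so, with a dark dot at the middle of its top, lying flat on the bench in front of the keeper. Origin: centre of its underside. It goes in with its 130 mm length along the slot; home, its end meets the stop and 40 mm of it stick out of the mouth.
- block: Loose beech driving block, 38 mm thick (x), 105 mm long (y), 50 mm high, standing on the bench. Origin: centre of its underside. Grip it across the 38 mm.
- chip0: Loose pale horn chip 22 x 12 x 6 mm (x, y, z), in front of the mouth. Origin: centre of its underside.
- chip1: Loose pale horn chip 18 x 14 x 7 mm, in front of the mouth. Origin: centre of its underside.
- chip2: Loose pale horn chip 20 x 13 x 6 mm, in front of the mouth. Origin: centre of its underside.
- shoe: Rusty pony shoe, about 90 mm across, 8 mm thick; leave alone. Origin: centre of its underside.
- fuller: Blackened fuller: iron head 30 x 75 x 28 mm 70 mm along x from the origin, wooden handle of 20 mm diameter along -x to 125 mm from the origin; leave alone.
- file: Flat steel file 200 x 30 x 6 mm along x with a 45 mm tang at -x; leave alone. Origin: centre of its underside.

How it is judged:
By the outcome, as a careful person would: the job done as asked, in the order asked, and still so for the second after the job is handed in, with the robot touching nothing.
It also fails if it takes over 69 s, if anything falls off the work surface, if the arm or the gripper's body presses on something with over 40 N, if the wrist force passes 120 N, or if a joint passes its speed limit or range.

### The arm

A 6-joint arm with a two-finger parallel gripper is mounted at the origin on the work surface. World frame = base frame: x ahead of the robot, y to its left, z up, the work surface at z = 0. Lengths are in m, angles in rad, forces in N, time in s.
With the tool pointing down it reaches from about 0.325 to 0.775 m from the base axis. Payload 5.5 kg.
Tool frame: the origin (TCP) lies at the very end of the fingers, on their centre line; the grasp point (between the pads) lies 19 mm behind it (manip.grip_point_offset is the distance from the TCP to the grasp point, in m); z points along the fingers, y is the line along which they close (so a half turn about z gives the same grasp; the last joint's range is limited). The gripper opens to 85 mm and grips with 20 to 120 N. Pads are 22 mm wide; open, the fingers measure 114 mm over their backs; the gripper's body (76 mm by 85 mm) begins 54 mm behind the grasp point. The pads swing forward as they close: fully open they stand 13 mm farther back than shut.
Start: joints at [-1.293, 0.091, 1.231, -0, 1.82, -0.057], TCP at [0.197, -0.567, 0.231] pointing down, gripper open.
Joint ranges: [-2.87, 2.87], [-0.86, 2.18], [0.17, 2.46], [-1.51, 4.65], [0.06, 2.69], [-2.65, 2.65]. Speed limits (rad/s): [2.57, 2.57, 3.01, 3.14, 3.14, 3.14].

### API

Orientations are given as a 3x3 rotation matrix whose columns are the frame's x, y, z axes.
In Python, from station import sensors, imaging, order, manip gives the robot as it stands.
- The arm moves only by the tool arm_command, never from a script. Its argument "increments" is a list of rows, each a list of 7 numbers: the shift along the tool's x, y, z normalised to -1 to 1, where 1 is 0.5 m, then the turn, a rotation vector about the tool's x, y, z normalised to -1 to 1, where 1 is 0.5 rad, then the closure, from -1 (fully open) to 1 (shut). In form: [[tx, ty, tz, wx, wy, wz, grip], ...]. A call has 1 to 12 rows; each row is the pose to reach, as a shift and turn from the pose commanded when the call began, along the tool's axes at that moment; what a row does not reach only later rows make up. A row lasts 1/12 s, in which the tool goes at most 41.7 mm and 7.16 degrees, less where a joint would pass 70% of its speed; a pose out of reach is approached as far as the arm can. A call with a number of a shift or a turn outside -1 to 1 is refused whole. A call with a gripper value outside its range is refused whole. The fingers move at their own pace and stop on an object; "grip_force" is the grip in N (left out, the last holds). Time passes only in rows, so rows that repeat a pose let the fingers close. It gives the time, the measured TCP pose, the force, the opening and the grip force at its end, in the units of the state.
- sensors.sense(): the state, without advancing time (a new reading comes with each control period).
- imaging.read_camera(name): name is "side" or "top" or "wrist"; returns a dict with "color" (400x640x3 uint8, blue, green, red), "fx", "fy", "cx", "cy" (pixels), "origin" and "orientation" of the camera in the world; the wrist camera has in their place "tool_from_camera" (4x4, takes a point from camera to tool coordinates, whose origin is the TCP and whose axes are the flange's). Camera axes: x right, y down, z forward; pixel columns grow to the right and rows downward; lengths in m; the calibration is good to about 2 mm. A picture is of the moment at which its call begins: read the wrist's pose just before it. There is no depth.
- order.sign_off(): hands the job in; it is judged then, once.
Trained networks look in the newest picture that a camera, given by its name, has taken for a name from the list of things; names that differ only in an ending like _2 or _b are one class to them, and where a whole thing is asked for, a point or a joint stands for the part that bears it (a point fixed in the world has none). Each returns a list of dicts, best first, with "score" (0 to 1); they miss things now and then, are a little off and sometimes report something else, mostly with a low value. They report only what shows in the picture. A call takes as long as a camera call.
- imaging.search_frame(label, camera): "centre" ([column, row] in pixels, amid what is visible of it).
The state is a dict: "t": time; "qpos": joint angles; "qvel": joint speeds; "joint_efforts": joint torques, N m; "tool_pos": TCP position; "eef_rot": TCP orientation; "force": force on the tool from outside, world axes, zero at the start; "ft_torque": the same for the moment, N m; "width": finger opening in m; "finger_force": force on a finger pad.
Only numpy, scipy, OpenCV 4.12 (cv2) and the standard library are available. Lean on these libraries where they do the work, as an engineer would, in place of code of your own. Each camera call takes 0.05 s, during which the arm holds its last target. There are 200 camera calls.

## Working session

There is one attempt and no reset: what is moved stays moved. The work goes in short steps, Python scripts to look and compute and a tool call to move; the robot and the scene stay as the last step left them, time stands still between calls to the robot, and variables do not carry over. Pictures are saved under pics/ and viewed, at most 10 in all, crops included, and the job is handed in when it is done.

Besides the shell and the picture viewer there is one more tool, called after "Emit:" in YAML: its name, and indented under it one key for each argument. arm_command: Moves the arm, as the interface text tells. Its arguments: {"type":"object","properties":{"increments":{"type":"array"},"grip_force":{"type":"number"}},"required":["increments"]}

```bash
mkdir -p pics
cat > h.py <<'E'
import numpy as np, cv2
from station import sensors, imaging, order, manip
def ray(c,px):
    d=np.array([(px[0]-c['cx'])/c['fx'],(px[1]-c['cy'])/c['fy'],1.])
    return np.array(c['origin']),np.array(c['orientation'])@d
def onz(c,px,z):
    o,d=ray(c,px); return o+d*(z-o[2])/d[2]
def proj(c,p):
    q=np.array(c['orientation']).T@(np.array(p)-np.array(c['origin'])); return [c['fx']*q[0]/q[2]+c['cx'],c['fy']*q[1]/q[2]+c['cy']]
def tri(a,pa,b,pb):
    o1,d1=ray(a,pa);o2,d2=ray(b,pb);d1/=np.linalg.norm(d1);d2/=np.linalg.norm(d2)
    s=np.linalg.lstsq(np.c_[d1,-d2],o2-o1,rcond=None)[0]
    p,q=o1+s[0]*d1,o2+s[1]*d2; return (p+q)/2,np.linalg.norm(p-q)
E
python3 - <<'E'
from h import *
np.set_printoptions(precision=4,suppress=True)
C={n:imaging.read_camera(n) for n in('top','side')}
for n,c in C.items(): cv2.imwrite(f'pics/{n}0.png',c['color']); print(n,c['fx'],c['origin'],np.array(c['orientation']).round(3).tolist())
for l in 'keeper stop plate block chip0 chip1 chip2 shoe fuller file'.split():
    r={n:imaging.search_frame(l,n)[:4] for n in C}
    for n in C: print(l,n,[(np.round(x['centre']).tolist(),round(x['score'],2),onz(C[n],x['centre'],0).round(3)[:2].tolist()) for x in r[n]])
    if r['top'] and r['side']: print('  tri',tri(C['top'],r['top'][0]['centre'],C['side'],r['side'][0]['centre']))
print(sensors.sense())
E
```

```text
top 442.3435626660718 [0.4053 0.0047 1.1959] [[-0.021, -0.989, 0.147], [-1.0, 0.024, 0.018], [-0.022, -0.146, -0.989]]
side 406.53847063877276 [-0.0564  0.7657  0.7314] [[-0.76, -0.365, 0.537], [-0.649, 0.424, -0.631], [0.002, -0.829, -0.56]]
keeper top [([267.0, 206.0], 0.91, [0.57, 0.184]), ([453.0, 149.0], 0.47, [0.716, -0.331])]
keeper side [([282.0, 244.0], 0.71, [0.565, 0.174])]
  tri (array([0.5653, 0.1807, 0.0055]), np.float64(0.009692472699687343))
stop top [([256.0, 201.0], 0.47, [0.583, 0.213])]
stop side [([232.0, 211.0], 0.54, [0.788, 0.165]), ([270.0, 249.0], 0.49, [0.578, 0.21])]
  tri (array([0.6047, 0.2321, 0.1147]), np.float64(0.10746988908081447))
plate top [([365.0, 205.0], 0.58, [0.565, -0.084])]
plate side [([342.0, 200.0], 0.94, [0.568, -0.102])]
  tri (array([ 0.5602, -0.085 ,  0.0132]), np.float64(0.007507160085311892))
block top [([448.0, 234.0], 0.62, [0.483, -0.303])]
block side [([399.0, 182.0], 0.87, [0.49, -0.318])]
  tri (array([ 0.4815, -0.3006,  0.0118]), np.float64(0.001200184521753311))
chip0 top []
chip0 side []
chip1 top []
chip1 side []
chip2 to
[... 522 characters left out ...]
, [0.407, 0.367])]
file side [([273.0, 319.0], 0.82, [0.403, 0.371])]
  tri (array([ 0.4069,  0.3679, -0.0051]), np.float64(0.0007629800722978881))
{'t': 1.1, 'qpos': array([-1.2927,  0.0911,  1.2307, -0.    ,  1.8198, -0.0567]), 'qvel': array([ 0.0017,  0.0009, -0.0008,  0.0005, -0.0004, -0.0004]), 'joint_efforts': array([  0.0001, -45.8481, -41.8096,  -0.0001,   0.001 ,  -0.    ]), 'tool_pos': array([ 0.1972, -0.5667,  0.2313]), 'eef_rot': array([[ 0.9445,  0.3286, -0.    ],
       [ 0.3286, -0.9445, -0.    ],
       [-0.    ,  0.    , -1.    ]]), 'force': array([-0.5448,  0.4548,  0.1968]), 'ft_torque': array([-0.0005, -0.0224, -0.0202]), 'finger_force': 0.0, 'width': 0.08550295604624272}
```

View pics/top0.png

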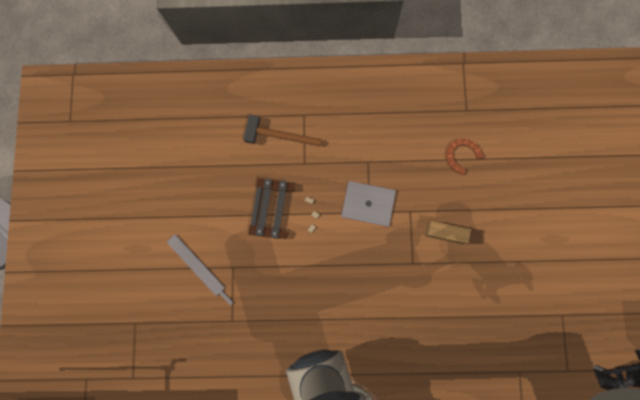

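View pics/side0.png

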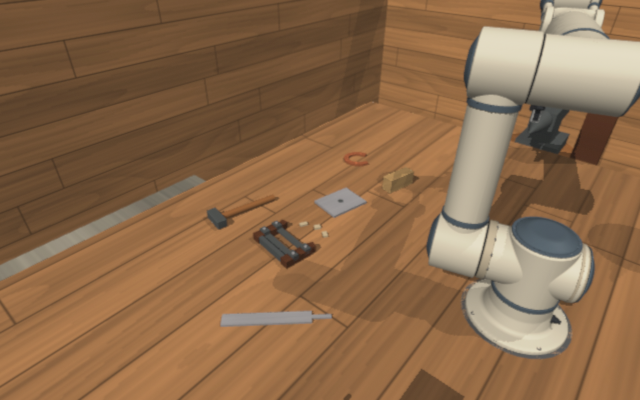

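The top view shows the block at about (450,232), the plate at (368,204) and the chips at (310,200), (316,215) and (312,229). The keeper is at (271,208) with its mouth towards +column, so the slot runs roughly along +y. The side view agrees. Next I'll look closer with the wrist camera.

Emit:
arm_command:
  increments:
    - [0.06, -0.045, -0.02, 0, 0, 0, -1]
    - [0.12, -0.09, -0.04, 0, 0, 0, -1]
    - [0.18, -0.14, -0.06, 0, 0, 0, -1]
    - [0.24, -0.185, -0.08, 0, 0, 0, -1]
    - [0.3, -0.23, -0.1, 0, 0, 0, -1]
    - [0.36, -0.28, -0.12, 0, 0, 0, -1]
    - [0.42, -0.325, -0.15, 0, 0, 0, -1]
    - [0.48, -0.37, -0.18, 0, 0, 0, -1]
    - [0.54, -0.42, -0.21, 0, 0, 0, -1]
    - [0.6, -0.46, -0.24, 0, 0, 0, -1]
    - [0.65, -0.49, -0.27, 0, 0, 0, -1]
    - [0.65, -0.49, -0.27, 0, 0, 0, -1]

```text
t: 2.1
tool_pos: [0.4262, -0.2248, 0.3698]
eef_rot: [[0.942, 0.334, 0.006], [0.334, -0.942, -0.001], [0.005, 0.003, -1.0]]
force: [0.5, -0.3, 0.8]
width: 0.0855
finger_force: 0.0
```

```bash
cat >> h.py <<'E'
def wrist():
    s=sensors.sense(); c=imaging.read_camera('wrist'); T=np.array(c['tool_from_camera'])
    R=np.array(s['eef_rot']); c['origin']=np.array(s['tool_pos'])+R@T[:3,3]; c['orientation']=R@T[:3,:3]; return s,c
E
python3 - <<'E'
from h import *
np.set_printoptions(precision=4,suppress=True)
s,c=wrist(); cv2.imwrite('pics/w1.png',c['color']); np.savez('w1.npz',**c)
print(s['t'],s['tool_pos'],s['eef_rot'],c['fx'],c['tool_from_camera'],c['origin'])
for l in 'keeper stop plate block chip0 shoe'.split():
    print(l,[(np.round(x['centre']).tolist(),round(x['score'],2),onz(c,x['centre'],0.006).round(3)[:2].tolist()) for x in imaging.search_frame(l,'wrist')[:5]])
E
```

```text
2.1 [ 0.4262 -0.2248  0.3698] [[ 0.9425  0.3342  0.0055]
 [ 0.3342 -0.9425 -0.0012]
 [ 0.0048  0.003  -1.    ]] 354.70130534285533 [[-0.001  -0.9644 -0.2646  0.0671]
 [ 1.     -0.0011  0.0001  0.    ]
 [-0.0004 -0.2646  0.9644 -0.1414]
 [ 0.      0.      0.      1.    ]] [ 0.4887 -0.2022  0.5115]
keeper [([68.0, 6.0], 0.86, [0.489, 0.146])]
stop []
plate [([269.0, 23.0], 0.8, [0.557, -0.103])]
block [([389.0, 130.0], 0.57, [0.482, -0.303])]
chip0 [([135.0, 17.0], 0.79, [0.506, 0.063]), ([66.0, 8.0], 0.2, [0.487, 0.148])]
shoe [([472.0, 11.0], 0.85, [0.659, -0.347])]
```

View pics/w1.png

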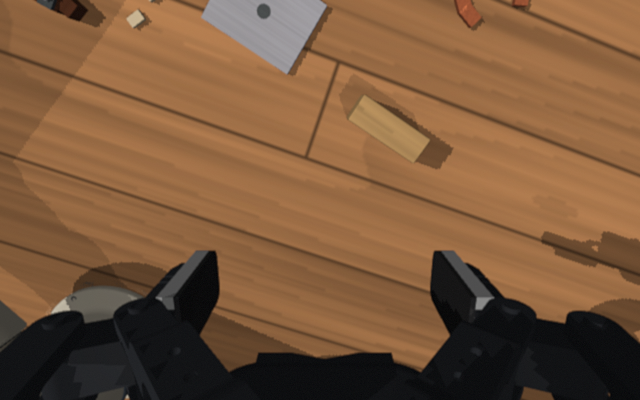

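The wrist view shows the block at (389,130) and the plate at (269,23); the chips and keeper are only just in frame at top left. I'll turn the tool to the block's grip direction and look from over the chips.

Emit:
arm_command:
  increments:
    - [0.05, -0.05, -0.01, 0, 0, -0.15, -1]
    - [0.1, -0.1, -0.03, 0, 0, -0.35, -1]
    - [0.16, -0.15, -0.05, 0, 0, -0.55, -1]
    - [0.22, -0.2, -0.07, 0, 0, -0.75, -1]
    - [0.28, -0.26, -0.1, 0, 0, -0.95, -1]
    - [0.34, -0.32, -0.1, 0, 0, -1, -1]
    - [0.39, -0.36, -0.1, 0, 0, -1, -1]
    - [0.42, -0.39, -0.1, 0, 0, -1, -1]

```text
t: 3.12
tool_pos: [0.5592, 0.0268, 0.4152]
eef_rot: [[0.67, 0.742, -0.001], [0.742, -0.67, 0.001], [-0.0, -0.001, -1.0]]
force: [0.6, -0.5, -0.8]
width: 0.0851
finger_force: 0.0
```

Emit:
arm_command:
  increments:
    - [0, 0, 0, 0, 0, -0.24, -1]
    - [0, 0, 0, 0, 0, -0.48, -1]
    - [0, 0, 0, 0, 0, -0.72, -1]
    - [0, 0, 0, 0, 0, -0.96, -1]
    - [0, 0, 0, 0, 0, -1, -1]

```text
t: 3.53
tool_pos: [0.5579, 0.0237, 0.4157]
eef_rot: [[0.231, 0.973, -0.001], [0.973, -0.231, -0.0], [-0.0, -0.001, -1.0]]
force: [0.2, -0.3, 0.3]
width: 0.0852
finger_force: 0.0
```

Emit:
arm_command:
  increments:
    - [0, 0, 0, 0, 0, -0.2, -1]
    - [0, 0, 0, 0, 0, -0.4, -1]
    - [0, 0, 0, 0, 0, -0.46, -1]
    - [0, 0, 0, 0, 0, -0.46, -1]
    - [0, 0, 0, 0, 0, -0.46, -1]

```text
t: 3.95
tool_pos: [0.5578, 0.024, 0.416]
eef_rot: [[0.01, 1.0, -0.0], [1.0, -0.01, -0.0], [-0.0, -0.0, -1.0]]
force: [-0.9, -0.2, -0.1]
width: 0.0855
finger_force: 0.0
```

Run:
```python
from h import *
np.set_printoptions(precision=4,suppress=True)
s,c=wrist(); cv2.imwrite('pics/w2.png',c['color']); np.savez('w2.npz',**c)
print(s['t'],s['tool_pos'],s['eef_rot'],c['origin'],s['qpos'])
for l in 'keeper stop plate block chip0 chip1'.split():
    print(l,[(np.round(x['centre']).tolist(),round(x['score'],2),onz(c,x['centre'],0.006).round(3)[:2].tolist()) for x in imaging.search_frame(l,'wrist')[:5]])
```

```text
3.95 [0.5578 0.024  0.416 ] [[ 0.0102  0.9999 -0.0005]
 [ 0.9999 -0.0102 -0.    ]
 [-0.     -0.0005 -1.    ]] [0.5589 0.0909 0.5575] [-0.0179  0.1047  0.8785 -0.      2.1589 -0.0077]
keeper [([327.0, 31.0], 0.96, [0.563, 0.183])]
stop [([287.0, 324.0], 0.68, [0.487, -0.297]), ([327.0, 9.0], 0.64, [0.564, 0.212])]
plate [([330.0, 213.0], 0.56, [0.566, -0.09])]
block [([286.0, 325.0], 0.82, [0.485, -0.299]), ([313.0, 124.0], 0.64, [0.541, 0.054])]
chip0 [([340.0, 112.0], 0.62, [0.581, 0.07]), ([315.0, 124.0], 0.44, [0.543, 0.054])]
chip1 [([340.0, 112.0], 0.62, [0.581, 0.07]), ([315.0, 124.0], 0.44, [0.543, 0.054])]
```

View pics/w2.png

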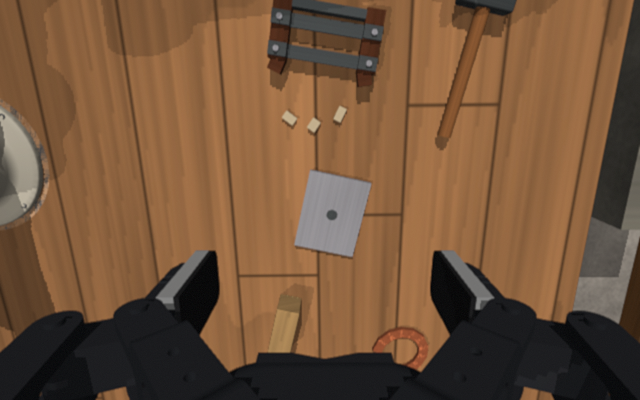

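The view is clear. Plate corners are at about (312,170), (371,181), (353,257) and (295,246). The chips are at (290,118), (314,125) and (340,114), and the keeper's bolts at (279,15), (374,32), (276,47) and (369,63). The slot axis leans about 10° from +y, and the block's end shows at (290,300). I'll take a closer look at the keeper, then the plate.

Emit:
arm_command:
  increments:
    - [0.03, 0, 0.07, 0, 0, 0, -1]
    - [0.06, 0, 0.14, 0, 0, 0, -1]
    - [0.09, 0, 0.21, 0, 0, 0, -1]
    - [0.12, 0, 0.28, 0, 0, 0, -1]
    - [0.15, 0, 0.35, 0, 0, 0, -1]
    - [0.19, 0, 0.43, 0, 0, 0, -1]
    - [0.19, 0, 0.43, 0, 0, 0, -1]
    - [0.19, 0, 0.43, 0, 0, 0, -1]

```text
t: 4.97
tool_pos: [0.5569, 0.1202, 0.198]
eef_rot: [[0.004, 1.0, -0.006], [1.0, -0.004, -0.001], [-0.001, -0.006, -1.0]]
force: [0.8, 0.3, 0.7]
width: 0.0851
finger_force: 0.0
```

Run:
```python
from h import *
np.set_printoptions(precision=4,suppress=True)
s,c=wrist(); cv2.imwrite('pics/w3raw.png',c['color']); np.savez('w3.npz',**c)
print(s['t'],s['tool_pos'],c['origin'])
im=cv2.resize(c['color'][0:260,150:500],None,fx=2.25,fy=2.25,interpolation=cv2.INTER_CUBIC); cv2.imwrite('pics/w3.png',im)
# plate in w2
d=np.load('w2.npz'); g=d['color'].astype(int)
m=((np.ptp(g,axis=2)<25)&(g.min(2)>90)).astype(np.uint8); m[:160]=0;m[262:]=0;m[:,:285]=0;m[:,380:]=0
m=cv2.morphologyEx(m,cv2.MORPH_CLOSE,np.ones((9,9)))
k=max(cv2.findContours(m,0,2)[0],key=cv2.contourArea)[:,0,:]
P=np.array([onz(d,p,.008)[:2] for p in k])*1000
print('plate',cv2.minAreaRect(P.astype(np.float32)),len(k))
```

```text
4.9667 [0.5569 0.1202 0.198 ] [0.5584 0.1872 0.3394]
plate ((568.2137451171875, -91.42892456054688), (132.06295776367188, 99.48493957519531), 76.9402847290039) 118
```

View pics/w3.png

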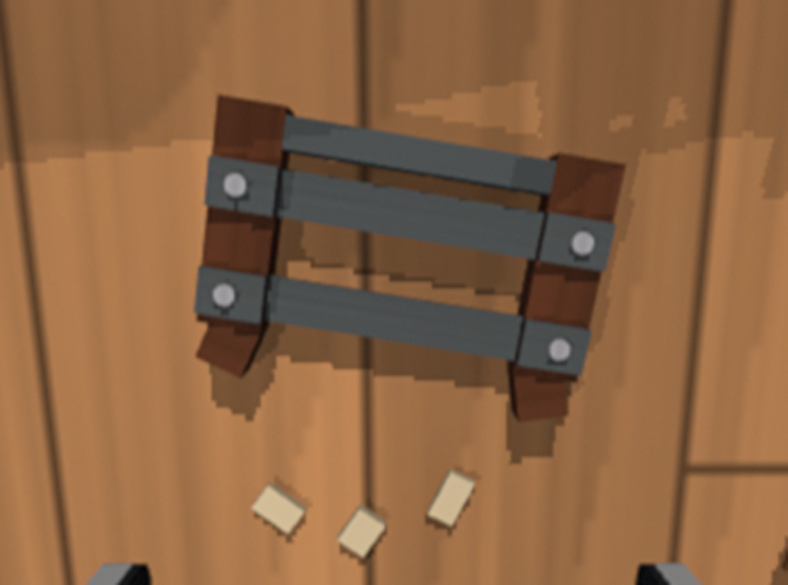

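The keeper fills the crop: bolts at (234,185), (582,244), (223,295) and (559,350), and mouth tips at about (220,365) and (541,414). The chips are at (278,509), (362,532) and (451,498). Now I'll turn these into world coordinates.

Run:
```python
from h import *
np.set_printoptions(precision=4,suppress=True)
d=np.load('w3.npz'); d2=np.load('w2.npz')
f=lambda p,z:onz(d,(p[0]/2.25+150-.3,p[1]/2.25-.3),z)*1000
B=[f(p,.031)[:2] for p in [(234,185),(582,244),(223,295),(559,350)]]
print('bolts',np.array(B))
A=lambda v:np.degrees(np.arctan2(v[1],v[0]))
print('across',A(B[1]-B[0]),A(B[3]-B[2]),'along',A(B[0]-B[2]),A(B[1]-B[3]),'w',np.linalg.norm(B[1]-B[0]))
# height check by triangulation w2/w3
for p2,p in zip([(279,15),(374,32),(276,47),(369,63)],[(234,185),(582,244),(223,295),(559,350)]):
    print('h',tri(d2,p2,d,(p[0]/2.25+149.7,p[1]/2.25-.3)))
ax=np.array(B).mean(0); a=np.radians((A(B[1]-B[0])+A(B[3]-B[2]))/2+90); u=np.array([np.cos(a),np.sin(a)]); v=np.array([-u[1],u[0]])
def loc(p,z): q=f(p,z)[:2]-ax; return q@u,q@v
print('u',u,'ax',ax,np.degrees(a))
for n,p,z in [('tipL out',(198,355),.024),('tipL in',(243,375),.024),('tipR in',(515,418),.024),('tipR out',(568,410),.024),('rearL',(218,96),.024),('rearL2',(290,108),.024),('rearR',(624,163),.024),('rearR2',(557,154),.024),('stop front L',(285,150),.022),('stop front R',(540,193),.022),('innerL cheek bot',(262,345),0.0),('innerL floor',(290,240),0.0)]:
    print(n,f(p,z)[:2],np.array(loc(p,z)))
for p in [(278,509),(362,532),(451,498)]: print('chip',f(p,.006),loc(p,.006))
print('chips tri',tri(d2,(290,118),d,(278/2.25+149.7,508/2.25)))
for pt in ['plate']:
    p=np.array([568.2,-91.4])-ax; print('plate local',p@u,p@v)
# block top in w1
w=np.load('w1.npz')
g=cv2.cvtColor(w['color'],cv2.COLOR_BGR2HSV)[85:175,335:460]
hs=w['color'][130,389]; print(hs, cv2.cvtColor(w['color'],cv2.COLOR_BGR2HSV)[130,389], cv2.cvtColor(w['color'],cv2.COLOR_BGR2HSV)[180,389])
for z in (.05,.045): 
    c=[onz(w,p,z)[:2]*1000 for p in [(364,95),(430,136),(416,162),(348,118)]]
    r=cv2.minAreaRect(np.array(c,np.float32)); print('block',z,r)
im=cv2.resize(w['color'][75:180,320:470],None,fx=5,fy=5,interpolation=cv2.INTER_CUBIC); cv2.imwrite('pics/blk.png',im)
```

```text
bolts [[497.8018 200.4909]
 [627.1291 178.6846]
 [491.2522 160.4758]
 [620.5087 138.7755]]
across -9.570796751339449 -9.53028042058764 along 80.7044400973545 80.58115486752698 w 131.15286371623586
h (array([0.4982, 0.2003, 0.0317]), np.float64(0.0006194411133775206))
h (array([0.6279, 0.1785, 0.0268]), np.float64(0.00031840340842693657))
h (array([0.492 , 0.1603, 0.0319]), np.float64(0.0012100478653975831))
h (array([0.6215, 0.1382, 0.0272]), np.float64(0.0004722986751083569))
u [0.1659 0.9861] ax [559.1729 169.6067] 80.44946141403645
tipL out [478.2774 136.3029] [-46.2642  74.2486]
tipL in [495.7947 128.1431] [-51.4044  55.6203]
tipR in [605.4491 109.9712] [-51.1309 -55.5293]
tipR out [626.7715 113.2234] [-44.386  -76.0166]
rearL [492.3679 231.9213] [50.3668 76.2182]
rearL2 [518.6331 227.662 ] [50.5243 49.6103]
rearR [642.6591 207.7822] [ 51.4982 -75.995 ]
rearR2 [617.5241 211.1024] [ 50.602  -50.6576]
stop front L [515.9205 213.2771] [35.8887 49.8987]
stop front R [612.1406 197.3211] [ 36.1185 -47.6352]
innerL cheek bot [499.8796 136.6135] [-42.3738  52.9974]
innerL floor [513.5879 180.065 ] [ 2.75   46.6884]
chip [504.4378  64.3691   6.    ] (np.float64(-112.86046205756347), np.float64(36.51572171500649))
chip [541.5847  53.3283   6.    ] (np.float64(-117.58494264036499), np.float64(-1.9481892942316819))
chip [581.1659  69.3018   6.    ] (np.float64(-95.26565420497498), np.float64(-38.33042938526543))
chips tri (array([0.5046, 0.0629, 0.0019]), np.float64(0.001700430463006725))
plate local -255.89131286506174 -52.20752601853456
[ 84 129 165] [ 17 125 165] [ 14 142 151]
block 0.05 ((485.2848815917969, -295.30206298828125), (106.66192626953125, 37.087486267089844), 77.42719268798828)
block 0.045 ((485.24810791015625, -296.3109436035156), (107.81748962402344, 37.48927307128906), 77.42719268798828)
```

View pics/blk.png

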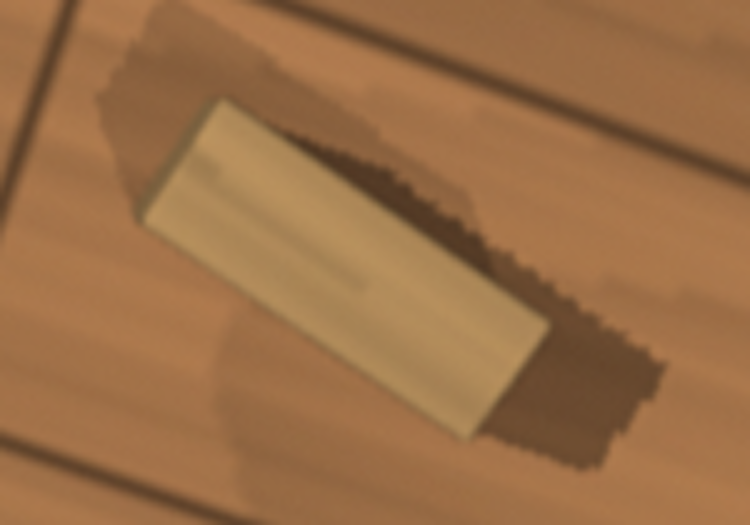

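Measured so far:

| Item | Position (mm) | Direction |
|---|---|---|
| Keeper slot axis | mouth (550,116) | 80.4° |
| Plate | (568,-91), about 52 mm right of the axis | 77° |
| Block | (485,-296) | long axis 77.4° |

Bolt heights (27–32 mm) and the sizes check out. The crop shows the block top from (220,97) to (470,440). Next I'll pick up the block.

Emit:
arm_command:
  increments:
    - [-0.07, -0.013, 0.01, 0, 0, 0.05, -1]
    - [-0.15, -0.026, 0.02, 0, 0, 0.1, -1]
    - [-0.23, -0.04, 0.03, 0, 0, 0.15, -1]
    - [-0.31, -0.055, 0.04, 0, 0, 0.2, -1]
    - [-0.39, -0.07, 0.05, 0, 0, 0.25, -1]
    - [-0.47, -0.083, 0.06, 0, 0, 0.3, -1]
    - [-0.55, -0.098, 0.07, 0, 0, 0.35, -1]
    - [-0.63, -0.112, 0.08, 0, 0, 0.4, -1]
    - [-0.71, -0.126, 0.09, 0, 0, 0.43, -1]
    - [-0.79, -0.14, 0.096, 0, 0, 0.43, -1]
    - [-0.832, -0.147, 0.096, 0, 0, 0.43, -1]
    - [-0.832, -0.147, 0.096, 0, 0, 0.43, -1]

```text
t: 6.02
tool_pos: [0.4815, -0.3021, 0.1568]
eef_rot: [[0.226, 0.974, 0.003], [0.974, -0.226, -0.005], [-0.004, 0.004, -1.0]]
force: [0.6, -0.4, 0.6]
width: 0.0856
finger_force: 0.0
```

Emit:
arm_command:
  increments:
    - [0, 0, 0, 0, 0, 0, -1]
    - [0, 0, 0, 0, 0, 0, -1]

```text
t: 6.18
tool_pos: [0.4831, -0.2966, 0.156]
eef_rot: [[0.22, 0.975, 0.003], [0.975, -0.22, -0.002], [-0.001, 0.004, -1.0]]
force: [0.2, -0.1, -0.2]
width: 0.0856
finger_force: 0.0
```

Run:
```python
from h import *
np.set_printoptions(precision=4,suppress=True)
s,c=wrist(); cv2.imwrite('pics/w4.png',c['color']); np.savez('w4.npz',**c)
print(s['t'],s['tool_pos'],s['eef_rot'])
r=imaging.search_frame('block','wrist')[:2]
print([(np.round(x['centre']),round(x['score'],2),onz(c,x['centre'],.05)) for x in r])
print(proj(c,[.485,-.296,.05]))
h=cv2.cvtColor(c['color'],cv2.COLOR_BGR2HSV); p=np.int32(r[0]['centre']); print(h[p[1],p[0]])
cv2.imwrite('pics/w4c.png',c['color'][:, 150:490])
```

```text
6.1833 [ 0.4831 -0.2966  0.156 ] [[ 0.2201  0.9755  0.0033]
 [ 0.9755 -0.2201 -0.0019]
 [-0.0011  0.0037 -1.    ]]
[(array([323., 184.]), 0.74, array([ 0.4845, -0.2893,  0.05  ]))]
[np.float64(325.9895323972694), np.float64(193.05482323233593)]
[ 17 126 158]
```

View pics/w4c.png

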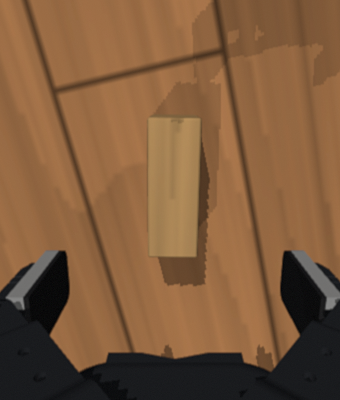

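The block top spans (298,117) to (347,257) in full-image pixels, squarely between the fingers. I'll descend and grip.

Emit:
arm_command:
  increments:
    - [0.004, 0.002, 0.06, 0, 0, 0, -1]
    - [0.004, 0.002, 0.12, 0, 0, 0, -1]
    - [0.004, 0.002, 0.17, 0, 0, 0, -1]
    - [0.004, 0.002, 0.21, 0, 0, 0, -1]
    - [0.004, 0.002, 0.24, 0, 0, 0, -1]
    - [0.004, 0.002, 0.26, 0, 0, 0, -1]
    - [0.004, 0.002, 0.275, 0, 0, 0, -1]
    - [0.004, 0.002, 0.28, 0, 0, 0, -1]
    - [0.004, 0.002, 0.28, 0, 0, 0, -1]

```text
t: 7.03
tool_pos: [0.4841, -0.2939, 0.0135]
eef_rot: [[0.219, 0.976, 0.0], [0.976, -0.219, -0.0], [-0.0, 0.0, -1.0]]
force: [-0.6, 0.1, 0.7]
width: 0.0858
finger_force: 0.0
```

Emit:
arm_command:
  increments:
    - [0, 0, 0, 0, 0, 0, 0]
    - [0, 0, 0, 0, 0, 0, 0.2]
    - [0, 0, 0, 0, 0, 0, 0.4]
    - [0, 0, 0, 0, 0, 0, 0.7]
    - [0, 0, 0, 0, 0, 0, 1]
    - [0, 0, 0, 0, 0, 0, 1]
    - [0, 0, 0, 0, 0, 0, 1]
    - [0, 0, 0, 0, 0, 0, 1]
  grip_force: 100

```text
t: 7.7
tool_pos: [0.4844, -0.2946, 0.0144]
eef_rot: [[0.219, 0.976, 0.002], [0.976, -0.219, -0.001], [-0.001, 0.002, -1.0]]
force: [0.4, -1.0, 4.0]
width: 0.0369
finger_force: 100.3
```

Gripped at 37 mm width with 100 N. Next I'll lift over the plate to the right of the chips.

Emit:
arm_command:
  increments:
    - [0, 0, -0.05, 0, 0, 0, 1]
    - [0, 0, -0.1, 0, 0, 0, 1]
    - [0.05, 0.01, -0.15, 0, 0, 0, 1]
    - [0.12, 0.025, -0.18, 0, 0, -0.02, 1]
    - [0.2, 0.04, -0.18, 0, 0, -0.04, 1]
    - [0.28, 0.057, -0.18, 0, 0, -0.06, 1]
    - [0.36, 0.074, -0.18, 0, 0, -0.08, 1]
    - [0.44, 0.09, -0.18, 0, 0, -0.1, 1]
    - [0.52, 0.107, -0.18, 0, 0, -0.108, 1]
    - [0.6, 0.123, -0.18, 0, 0, -0.108, 1]
    - [0.67, 0.138, -0.18, 0, 0, -0.108, 1]
    - [0.711, 0.146, -0.18, 0, 0, -0.108, 1]

```text
t: 8.7
tool_pos: [0.6333, 0.0407, 0.1019]
eef_rot: [[0.163, 0.987, -0.002], [0.987, -0.163, 0.001], [0.001, -0.002, -1.0]]
force: [-0.6, -0.9, -2.0]
width: 0.0369
finger_force: 100.1
```

Emit:
arm_command:
  increments:
    - [0, 0, 0, 0, 0, 0, 1]
    - [0, 0, 0, 0, 0, 0, 1]

```text
t: 8.87
tool_pos: [0.6326, 0.0378, 0.1018]
eef_rot: [[0.164, 0.986, -0.003], [0.986, -0.164, -0.0], [-0.001, -0.002, -1.0]]
force: [-1.1, -0.4, -2.1]
width: 0.0366
finger_force: 100.2
```

```bash
cat >> h.py <<'E'
AX=np.array([.5592,.1696]);U=np.array([.1659,.9861]);V=np.array([-.9861,.1659])
def go(u,v,z,yaw):
    s=sensors.sense();R=np.array(s['eef_rot']);p=np.array(s['tool_pos'])
    t=np.r_[AX+u*U+v*V,z]; d=R.T@(t-p)/.5
    y=np.degrees(np.arctan2(R[1,0],R[0,0])); q=p[:2]-AX
    print('t',round(s['t'],2),'at u,v,z,yaw',(q@U*1e3).round(1),(q@V*1e3).round(1),(p[2]*1e3).round(1),y.round(2),'F',np.round(s['force'],1),'norm',d.round(3),'wz',round(-np.radians(yaw-y)/.5,3),'uaxis',(R[:2].T@U).round(3),'vaxis',(R[:2].T@V).round(3))
E
python3 -c "
from h import *
go(-.119,-.095,.016,80.45)
go(-.119,.085,.016,80.45)
c=imaging.read_camera('wrist');cv2.imwrite('pics/w5.png',c['color'])"
```

```text
t 8.87 at u,v,z,yaw -117.8 -94.2 101.8 80.57 F [-1.1 -0.4 -2.1] norm [-0.002  0.002  0.172] wz 0.004 uaxis [ 1.     0.002 -0.001] vaxis [ 0.002 -1.     0.002]
t 8.87 at u,v,z,yaw -117.8 -94.2 101.8 80.57 F [-1.1 -0.4 -2.1] norm [-0.002 -0.358  0.173] wz 0.004 uaxis [ 1.     0.002 -0.001] vaxis [ 0.002 -1.     0.002]
```

View pics/w5.png

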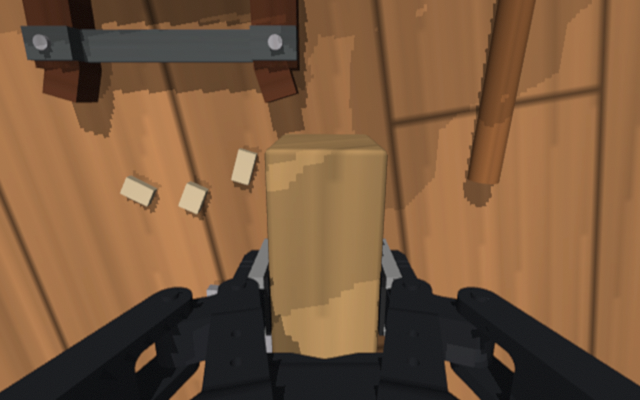

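The block is held square to the keeper, front edge at about row 140. The chips are to its left at (139,191), (193,197) and (245,167), all within its length. I'll lower and sweep.

Emit:
arm_command:
  increments:
    - [0, 0, 0.05, 0, 0, 0, 1]
    - [0, 0, 0.1, 0, 0, 0, 1]
    - [0, 0, 0.14, 0, 0, 0, 1]
    - [0, 0, 0.16, 0, 0, 0, 1]
    - [0, 0, 0.17, 0, 0, 0, 1]
    - [0, 0, 0.17, 0, 0, 0, 1]
    - [0, 0, 0.17, 0, 0, 0, 1]

```text
t: 9.5
tool_pos: [0.6335, 0.0361, 0.0195]
eef_rot: [[0.167, 0.986, 0.001], [0.986, -0.167, -0.0], [0.0, 0.001, -1.0]]
force: [-0.4, 0.8, -1.0]
width: 0.0368
finger_force: 100.2
```

Emit:
arm_command:
  increments:
    - [0, -0.03, 0, 0, 0, 0, 1]
    - [0, -0.06, 0, 0, 0, 0, 1]
    - [0, -0.09, 0, 0, 0, 0, 1]
    - [0, -0.12, 0, 0, 0, 0, 1]
    - [0, -0.15, 0, 0, 0, 0, 1]
    - [0, -0.18, 0, 0, 0, 0, 1]
    - [0, -0.21, 0, 0, 0, 0, 1]
    - [0, -0.24, 0, 0, 0, 0, 1]
    - [0, -0.27, 0, 0, 0, 0, 1]
    - [0, -0.3, 0, 0, 0, 0, 1]
    - [0, -0.325, 0, 0, 0, 0, 1]
    - [0, -0.345, 0, 0, 0, 0, 1]

```text
t: 10.5
tool_pos: [0.4634, 0.0655, 0.0206]
eef_rot: [[0.166, 0.986, 0.004], [0.986, -0.166, 0.0], [0.001, 0.004, -1.0]]
force: [0.1, -0.0, -1.2]
width: 0.0365
finger_force: 100.4
```

Emit:
arm_command:
  increments:
    - [0, -0.01, 0, 0, 0, 0, 1]
    - [0, -0.015, 0, 0, 0, 0, 1]
    - [0, -0.015, 0, 0, 0, 0, 1]
    - [0, 0.0, 0, 0, 0, 0, 1]
    - [0, 0.02, -0.04, 0, 0, 0, 1]
    - [0, 0.05, -0.1, 0, 0, 0, 1]
    - [0, 0.08, -0.17, 0, 0, 0, 1]
    - [0, 0.1, -0.17, 0, 0, 0, 1]
    - [0, 0.1, -0.17, 0, 0, 0, 1]

```text
t: 11.25
tool_pos: [0.5161, 0.0564, 0.1062]
eef_rot: [[0.167, 0.986, 0.006], [0.986, -0.167, -0.0], [0.001, 0.006, -1.0]]
force: [-0.9, -0.1, -2.5]
width: 0.0367
finger_force: 100.4
```

Run:
```python
from h import *
go(-.256,-.155,.1,80.45)
s,c=wrist();cv2.imwrite('pics/w6.png',c['color'])
t=imaging.read_camera('top')
for n,k in(('wrist',c),('top',t)):
  for x in imaging.search_frame('chip0',n)[:5]:
    q=onz(k,x['centre'],.006)[:2]-AX; print(n,np.round(x['centre']),round(x['score'],2),'u,v',(q@U).round(3),(q@V).round(3))
a=cv2.resize(t['color'][120:300,180:420],(480,360),interpolation=cv2.INTER_CUBIC)
b=cv2.resize(c['color'],(320,200)); o=np.zeros((360,800,3),np.uint8); o[:,:480]=a; o[:200,480:]=b; cv2.imwrite('pics/m6.png',o)
```

```text
t 11.25 at u,v,z,yaw -118.7 23.8 106.2 80.38 F [-0.9 -0.1 -2.5] norm [-0.274  0.358  0.014] wz -0.002 uaxis [ 1.    -0.001  0.001] vaxis [-0.001 -1.    -0.006]
wrist [174. 195.] 0.89 u,v -0.117 0.129
wrist [204. 198.] 0.85 u,v -0.119 0.108
wrist [413. 162.] 0.7 u,v -0.094 -0.038
```

View pics/m6.png

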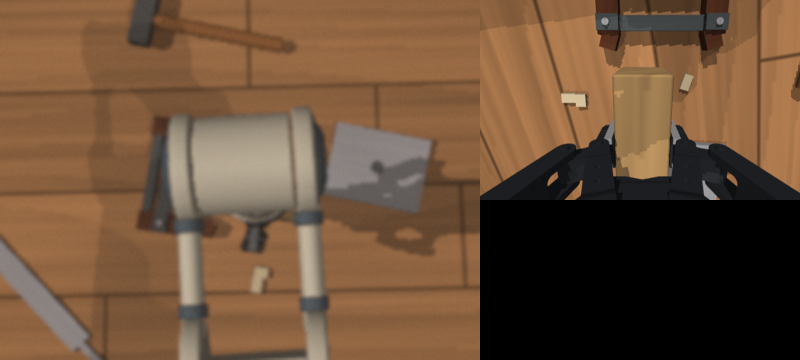

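Two chips are now clear, at v≈108 and 129 mm. The third, at wrist-inset pixel (413,162), stayed because the block passed over it about 5 mm up. I'll go back and sweep again lower.

Emit:
arm_command:
  increments:
    - [0, 0.06, 0, 0, 0, 0, 1]
    - [0, 0.12, 0, 0, 0, 0, 1]
    - [0, 0.18, 0.03, 0, 0, 0, 1]
    - [0, 0.218, 0.08, 0, 0, 0, 1]
    - [0, 0.218, 0.13, 0, 0, 0, 1]
    - [0, 0.218, 0.16, 0, 0, 0, 1]
    - [0, 0.218, 0.174, 0, 0, 0, 1]
    - [0, 0.218, 0.174, 0, 0, 0, 1]
    - [0, 0.218, 0.174, 0, 0, 0, 1]
    - [0, 0.218, 0.174, 0, 0, 0, 1]

```text
t: 12.28
tool_pos: [0.6192, 0.0391, 0.0159]
eef_rot: [[0.166, 0.986, -0.001], [0.986, -0.166, 0.0], [-0.0, -0.001, -1.0]]
force: [1.3, 0.2, -0.7]
width: 0.0366
finger_force: 101.5
```

```bash
python3 -c "
from h import *
go(-.118,.07,.0155,80.45)"
```

```text
t 12.28 at u,v,z,yaw -118.8 -80.8 15.9 80.44 F [ 1.3  0.2 -0.7] norm [ 0.001 -0.302  0.001] wz -0.0 uaxis [ 1. -0. -0.] vaxis [-0.    -1.     0.001]
```

Emit:
arm_command:
  increments:
    - [0, -0.03, 0.001, 0, 0, 0, 1]
    - [0, -0.06, 0.001, 0, 0, 0, 1]
    - [0, -0.09, 0.001, 0, 0, 0, 1]
    - [0, -0.12, 0.001, 0, 0, 0, 1]
    - [0, -0.15, 0.001, 0, 0, 0, 1]
    - [0, -0.18, 0.001, 0, 0, 0, 1]
    - [0, -0.21, 0.001, 0, 0, 0, 1]
    - [0, -0.24, 0.001, 0, 0, 0, 1]
    - [0, -0.265, 0.001, 0, 0, 0, 1]
    - [0, -0.285, 0.001, 0, 0, 0, 1]
    - [0, -0.3, 0.001, 0, 0, 0, 1]
    - [0, -0.302, 0.001, 0, 0, 0, 1]

```text
t: 13.28
tool_pos: [0.4698, 0.0643, 0.0158]
eef_rot: [[0.166, 0.986, -0.0], [0.986, -0.166, 0.0], [0.0, -0.0, -1.0]]
force: [-0.0, 0.0, -1.4]
width: 0.0371
finger_force: 101.6
```

Emit:
arm_command:
  increments:
    - [0, 0.01, 0, 0, 0, 0, 1]
    - [0, 0.03, -0.04, 0, 0, 0, 1]
    - [0, 0.07, -0.1, 0, 0, 0, 1]
    - [0, 0.12, -0.16, 0, 0, 0, 1]
    - [0, 0.18, -0.16, 0, 0, 0, 1]
    - [0, 0.24, -0.16, 0, 0, 0, 1]
    - [0, 0.24, -0.16, 0, 0, 0, 1]
    - [0, 0.24, -0.16, 0, 0, 0, 1]

```text
t: 13.95
tool_pos: [0.5902, 0.0435, 0.0941]
eef_rot: [[0.167, 0.986, -0.002], [0.986, -0.167, -0.0], [-0.001, -0.002, -1.0]]
force: [-0.5, -0.5, -0.7]
width: 0.037
finger_force: 101.7
```

Run:
```python
from h import *
go(-.256,-.155,.1,80.45)
s,c=wrist();cv2.imwrite('pics/w7.png',c['color'])
for x in imaging.search_frame('chip0','wrist')[:5]:
    q=onz(c,x['centre'],.006)[:2]-AX; print(np.round(x['centre']),round(x['score'],2),'u,v',(q@U).round(3),(q@V).round(3))
# pale chip blobs by colour
g=c['color'].astype(int); h=cv2.cvtColor(c['color'],cv2.COLOR_BGR2HSV)
print(h[195,174])
m=((h[...,1]<90)&(h[...,2]>180)).astype(np.uint8)
n,_,st,ce=cv2.connectedComponentsWithStats(m)
for a,b in zip(st[1:],ce[1:]):
    if a[4]>40: q=onz(c,b,.006)[:2]-AX; print('blob',b.round(),a[4],(q@U).round(3),(q@V).round(3))
```

```text
t 13.95 at u,v,z,yaw -119.2 -51.5 94.1 80.38 F [-0.5 -0.5 -0.7] norm [-0.273  0.207 -0.012] wz -0.002 uaxis [ 1.    -0.001 -0.001] vaxis [-0.001 -1.     0.002]
[ 56. 196.] 0.83 u,v -0.115 0.129
[ 88. 203.] 0.72 u,v -0.12 0.108
[108. 163.] 0.66 u,v -0.093 0.09
[ 13 141 173]
blob [103. 169.] 565 -0.097 0.094
blob [ 72. 202.] 1020 -0.119 0.119
```

All three chips now lie at v ≥ 0.09 m, well clear of the strip. Next the block goes to the plate's right side, to square it and shift it onto the slot axis.

Emit:
arm_command:
  increments:
    - [-0.03, 0.06, 0, 0, 0, 0, 1]
    - [-0.08, 0.12, 0, 0, 0, 0, 1]
    - [-0.14, 0.18, 0, 0, 0, 0, 1]
    - [-0.2, 0.207, 0, 0, 0, 0, 1]
    - [-0.25, 0.207, 0.03, 0, 0, 0, 1]
    - [-0.273, 0.207, 0.07, 0, 0, 0, 1]
    - [-0.273, 0.207, 0.12, 0, 0, 0, 1]
    - [-0.273, 0.207, 0.145, 0, 0, 0, 1]
    - [-0.273, 0.207, 0.152, 0, 0, 0, 1]
    - [-0.273, 0.207, 0.152, 0, 0, 0, 1]
    - [-0.273, 0.207, 0.152, 0, 0, 0, 1]

```text
t: 14.97
tool_pos: [0.669, -0.107, 0.0213]
eef_rot: [[0.165, 0.986, 0.002], [0.986, -0.165, -0.0], [0.0, 0.002, -1.0]]
force: [-0.0, -0.3, -1.0]
width: 0.0368
finger_force: 101.9
```

Run:
```python
from h import *
go(-.256,-.0700,.0165,80.45)
s,c=wrist();cv2.imwrite('pics/w8.png',c['color'])
```

```text
t 14.97 at u,v,z,yaw -254.5 -154.1 21.3 80.49 F [-0.  -0.3 -1. ] norm [-0.003 -0.168  0.009] wz 0.002 uaxis [1.    0.001 0.   ] vaxis [ 0.001 -1.    -0.002]
```

View pics/w8.png

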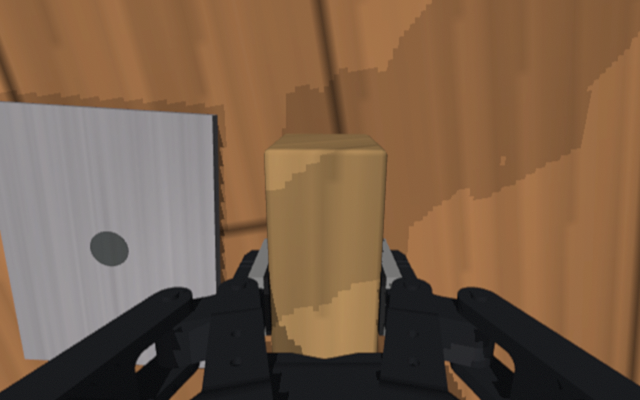

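The plate's right edge is at about column 217, roughly parallel to the block's face. I'll push it left onto the axis.

Emit:
arm_command:
  increments:
    - [0, -0.01, 0.009, 0, 0, 0, 1]
    - [0, -0.025, 0.009, 0, 0, 0, 1]
    - [0, -0.04, 0.009, 0, 0, 0, 1]
    - [0, -0.05, 0.009, 0, 0, 0, 1]
    - [0, -0.06, 0.009, 0, 0, 0, 1]
    - [0, -0.07, 0.009, 0, 0, 0, 1]
    - [0, -0.08, 0.009, 0, 0, 0, 1]
    - [0, -0.09, 0.009, 0, 0, 0, 1]
    - [0, -0.1, 0.009, 0, 0, 0, 1]
    - [0, -0.11, 0.009, 0, 0, 0, 1]
    - [0, -0.12, 0.009, 0, 0, 0, 1]
    - [0, -0.13, 0.009, 0, 0, 0, 1]

```text
t: 16.02
tool_pos: [0.6046, -0.0971, 0.0158]
eef_rot: [[0.166, 0.986, 0.002], [0.986, -0.166, -0.0], [-0.0, 0.002, -1.0]]
force: [4.7, -0.4, -1.2]
width: 0.0368
finger_force: 101.6
```

Run:
```python
from h import *
go(-.256,-.069,.0165,80.45)
```

```text
t 16.02 at u,v,z,yaw -255.5 -89.0 15.8 80.43 F [ 4.7 -0.4 -1.2] norm [-0.001 -0.04  -0.001] wz -0.001 uaxis [ 1. -0. -0.] vaxis [-0.    -1.    -0.002]
```

Emit:
arm_command:
  increments:
    - [0, -0.01, 0, 0, 0, 0, 1]
    - [0, -0.018, 0, 0, 0, 0, 1]
    - [0, -0.025, 0, 0, 0, 0, 1]
    - [0, -0.03, 0, 0, 0, 0, 1]
    - [0, -0.034, 0, 0, 0, 0, 1]
    - [0, -0.037, 0, 0, 0, 0, 1]
    - [0, -0.039, 0, 0, 0, 0, 1]
    - [0, -0.039, 0, 0, 0, 0, 1]

```text
t: 16.68
tool_pos: [0.5853, -0.0938, 0.0158]
eef_rot: [[0.166, 0.986, 0.001], [0.986, -0.166, -0.0], [-0.0, 0.001, -1.0]]
force: [4.8, -1.1, 0.2]
width: 0.0373
finger_force: 102.0
```

Run:
```python
from h import *
go(-.256,-.12,.0165,80.45)
```

```text
t 16.68 at u,v,z,yaw -255.4 -69.5 15.8 80.43 F [ 4.8 -1.1  0.2] norm [-0.001  0.101 -0.001] wz -0.001 uaxis [ 1. -0. -0.] vaxis [-0.    -1.    -0.001]
```

Emit:
arm_command:
  increments:
    - [0, 0.02, 0, 0, 0, 0, 1]
    - [0, 0.05, 0, 0, 0, 0, 1]
    - [0, 0.07, -0.06, 0, 0, 0, 1]
    - [0, 0.09, -0.13, 0, 0, 0, 1]
    - [0.03, 0.11, -0.2, 0, 0, 0, 1]
    - [0.08, 0.13, -0.27, 0, 0, 0, 1]
    - [0.12, 0.14, -0.34, 0, 0, 0, 1]
    - [0.15, 0.15, -0.4, 0, 0, 0, 1]
    - [0.17, 0.16, -0.46, 0, 0, 0, 1]
    - [0.17, 0.16, -0.46, 0, 0, 0, 1]
    - [0.17, 0.16, -0.46, 0, 0, 0, 1]

```text
t: 17.6
tool_pos: [0.6782, -0.0226, 0.2472]
eef_rot: [[0.165, 0.986, 0.002], [0.986, -0.165, -0.0], [-0.0, 0.002, -1.0]]
force: [-0.3, -0.1, -1.7]
width: 0.037
finger_force: 101.9
```

```bash
cat >> h.py <<'E'
def plate(c,box,z=.008,save=None):
    "plate rectangle in keeper (u,v) mm from colour blob inside box"
    g=c['color'].astype(int); m=((np.ptp(g,axis=2)<25)&(g.min(2)>80)).astype(np.uint8)
    k=np.zeros_like(m); x0,x1,y0,y1=box; k[y0:y1,x0:x1]=m[y0:y1,x0:x1]
    k=cv2.morphologyEx(k,cv2.MORPH_CLOSE,np.ones((9,9))); k=cv2.morphologyEx(k,cv2.MORPH_OPEN,np.ones((7,7)))
    k=max(cv2.findContours(k,0,2)[0],key=cv2.contourArea)[:,0,:]
    P=np.array([onz(c,p,z)[:2]-AX for p in k])*1000
    return k,np.c_[P@U,P@V]
E
python3 - <<'E'
from h import *
np.set_printoptions(precision=1,suppress=True)
go(-.36,0,.1,-9.55)
s,c=wrist();np.savez('w9.npz',**c)
k,P=plate(c,(0,300,40,260)); i=cv2.approxPolyDP(np.float32(P),6,True)[:,0]; print(i)
im=c['color'].copy(); cv2.imwrite('pics/w9.png',im)
for w in ('plate','keeper'):
  x=imaging.search_frame(w,'wrist')
  if x: q=onz(c,x[0]['centre'],.008)[:2]-AX; print(w,x[0],q@U,q@V)
E
```

```text
t 17.6 at u,v,z,yaw -169.8 -149.2 247.2 80.49 F [-0.3 -0.1 -1.7] norm [-0.4 -0.3  0.3] wz 3.143 uaxis [ 1.  0. -0.] vaxis [ 0. -1. -0.]
[[-193.7   46.8]
 [-283.8   48.3]
 [-283.8  -51. ]
 [-192.6  -51.3]]
plate {'centre': [192.8, 233.5], 'score': 0.95} -0.2519550013549313 0.0010035842444186885
keeper {'centre': [160.6, 14.4], 'score': 0.65} -0.02375636952589683 0.009921338562878385
```

View pics/w9.png

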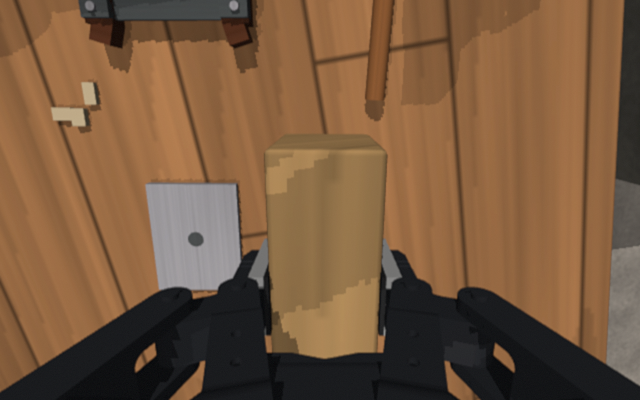

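The plate is now square, with corners near (148,184), (238,184), (241,290) and (159,290). It lies in line with the keeper at the top left, and the chips are off to the left around (75,108). That uses up my picture allowance (one over, in fact), so I'll work from numbers only from here. I'll check the axis against the front bolts at (90,6) and (233,6) in the same view, then move behind the plate with a 90° turn.

Run:
```python
from h import *
d=np.load('w9.npz')
for p in [(90,6),(233,6)]:
    q=onz(d,p,.031)[:2]-AX; print((q@U*1e3).round(1),(q@V*1e3).round(1))
x=(195.5,239.5); q=onz(d,x,.008)[:2]-AX; print('dot',q@U,q@V)
```

```text
-21.6 63.7
-21.6 -66.5
dot -0.2593331487885301 -0.0013763009100467155
```

Emit:
arm_command:
  increments:
    - [-0.05, 0, 0.02, 0, 0, 0.2, 1]
    - [-0.11, -0.02, 0.04, 0, 0, 0.44, 1]
    - [-0.18, -0.05, 0.06, 0, 0, 0.68, 1]
    - [-0.25, -0.1, 0.08, 0, 0, 0.9, 1]
    - [-0.31, -0.16, 0.1, 0, 0, 1, 1]
    - [-0.36, -0.22, 0.12, 0, 0, 1, 1]
    - [-0.4, -0.27, 0.15, 0, 0, 1, 1]
    - [-0.41, -0.3, 0.18, 0, 0, 1, 1]
    - [-0.41, -0.3, 0.18, 0, 0, 1, 1]

```text
t: 18.5
tool_pos: [0.4903, -0.201, 0.1489]
eef_rot: [[0.622, 0.783, -0.011], [0.783, -0.622, 0.004], [-0.003, -0.011, -1.0]]
force: [-0.5, -0.0, -2.4]
width: 0.0371
finger_force: 101.7
```

Emit:
arm_command:
  increments:
    - [0, 0, 0, 0, 0, 0.24, 1]
    - [0, 0, 0, 0, 0, 0.48, 1]
    - [0, 0, 0, 0, 0, 0.72, 1]
    - [0, 0, 0, 0, 0, 0.96, 1]
    - [0, 0, 0, 0, 0, 1, 1]
    - [0, 0, 0, 0, 0, 1, 1]

```text
t: 19.0
tool_pos: [0.4959, -0.2001, 0.1542]
eef_rot: [[0.919, 0.395, -0.002], [0.395, -0.919, 0.001], [-0.001, -0.002, -1.0]]
force: [-0.1, 0.2, -1.3]
width: 0.037
finger_force: 101.7
```

Emit:
arm_command:
  increments:
    - [0, 0, 0, 0, 0, 0.24, 1]
    - [0, 0, 0, 0, 0, 0.48, 1]
    - [0, 0, 0, 0, 0, 0.72, 1]
    - [0, 0, 0, 0, 0, 0.96, 1]
    - [0, 0, 0, 0, 0, 1, 1]
    - [0, 0, 0, 0, 0, 1, 1]
    - [0, 0, 0, 0, 0, 1, 1]

```text
t: 19.58
tool_pos: [0.4961, -0.2003, 0.155]
eef_rot: [[0.996, -0.091, -0.0], [-0.091, -0.996, 0.0], [-0.0, -0.0, -1.0]]
force: [-0.2, -0.0, -2.4]
width: 0.0368
finger_force: 101.7
```

Run:
```python
from h import *
go(-.362,-.001,.0165,-9.55)
```

```text
t 19.58 at u,v,z,yaw -375.2 0.8 155.0 -5.24 F [-0.2 -0.  -2.4] norm [ 0.006 -0.026  0.277] wz 0.15 uaxis [ 0.075 -0.997  0.   ] vaxis [-0.997 -0.075  0.001]
```

The plate's dot and the bolts' midline are both at v = -1.4 mm in the same view, so the plate is centred on the slot. I'll lower the block behind it.

Emit:
arm_command:
  increments:
    - [0.004, -0.02, 0, 0, 0, 0.15, 1]
    - [0.004, -0.02, 0.06, 0, 0, 0.15, 1]
    - [0.004, -0.02, 0.13, 0, 0, 0.15, 1]
    - [0.004, -0.02, 0.2, 0, 0, 0.15, 1]
    - [0.004, -0.02, 0.25, 0, 0, 0.15, 1]
    - [0.004, -0.02, 0.272, 0, 0, 0.15, 1]
    - [0.004, -0.02, 0.276, 0, 0, 0.15, 1]
    - [0.004, -0.02, 0.276, 0, 0, 0.15, 1]
    - [0.004, -0.02, 0.276, 0, 0, 0.15, 1]

```text
t: 20.33
tool_pos: [0.5002, -0.191, 0.019]
eef_rot: [[0.986, -0.169, 0.002], [-0.169, -0.986, -0.001], [0.002, 0.0, -1.0]]
force: [0.2, -0.2, -0.9]
width: 0.0368
finger_force: 103.0
```

Run:
```python
from h import *
go(-.230,-.000,.0160,-9.55)
```

```text
t 20.33 at u,v,z,yaw -365.4 -1.6 19.0 -9.75 F [ 0.2 -0.2 -0.9] norm [-0.004 -0.271  0.006] wz -0.007 uaxis [-0.003 -1.    -0.   ] vaxis [-1.     0.003 -0.002]
```

Emit:
arm_command:
  increments:
    - [-0.003, -0.01, 0.004, 0, 0, -0.007, 1]
    - [-0.003, -0.02, 0.004, 0, 0, -0.007, 1]
    - [-0.003, -0.03, 0.004, 0, 0, -0.007, 1]
    - [-0.003, -0.04, 0.004, 0, 0, -0.007, 1]
    - [-0.003, -0.05, 0.004, 0, 0, -0.007, 1]
    - [-0.003, -0.065, 0.004, 0, 0, -0.007, 1]
    - [-0.003, -0.08, 0.004, 0, 0, -0.007, 1]
    - [-0.003, -0.1, 0.004, 0, 0, -0.007, 1]
    - [-0.003, -0.12, 0.004, 0, 0, -0.007, 1]
    - [-0.003, -0.14, 0.004, 0, 0, -0.007, 1]
    - [-0.003, -0.155, 0.004, 0, 0, -0.007, 1]
    - [-0.003, -0.17, 0.004, 0, 0, -0.007, 1]

```text
t: 21.33
tool_pos: [0.5124, -0.1072, 0.0159]
eef_rot: [[0.986, -0.167, 0.001], [-0.167, -0.986, -0.003], [0.001, 0.003, -1.0]]
force: [-0.7, -6.1, 0.2]
width: 0.0369
finger_force: 103.2
```

Run:
```python
from h import *
np.set_printoptions(precision=1,suppress=True)
go(-.230,-.000,.0160,-9.55)
s,c=wrist(); t=imaging.read_camera('top');np.savez('w10.npz',**c);np.savez('t10.npz',**t)
for n,k in(('wrist',c),('top',t)):
  for w in ('plate','keeper'):
    for x in imaging.search_frame(w,n)[:1]: q=onz(k,x['centre'],.008)[:2]-AX; print(n,w,np.round(x['centre']),round(x['score'],2),q@U,q@V)
try:
  k,P=plate(c,(0,640,0,250)); print(cv2.approxPolyDP(np.c_[k].astype(np.float32)[:,None],5,True)[:,0]); print(cv2.approxPolyDP(np.float32(P),6,True)[:,0])
except Exception as e: print(e)
```

```text
t 21.33 at u,v,z,yaw -280.7 0.2 15.9 -9.61 F [-0.7 -6.1  0.2] norm [ 0.  -0.1 -0. ] wz -0.002 uaxis [-0. -1. -0.] vaxis [-1.  0. -0.]
wrist plate [114. 221.] 0.59 -0.1869673342952843 -0.014642510194084406
top plate [334. 221.] 0.83 -0.17084900041146908 0.008906212301005585
top keeper [270. 205.] 0.9 0.00693218862577704 -0.011492095709978624
[[  0. 137.]
 [  0. 249.]
 [260. 249.]
 [266. 238.]
 [263. 152.]
 [273. 137.]]
[[-133.5   -1.4]
 [-251.3   -1. ]
 [-259.3  -51.5]
 [-145.7  -51.7]]
```

Emit:
arm_command:
  increments:
    - [0, -0.015, 0, 0, 0, 0, 1]
    - [0, -0.03, 0, 0, 0, 0, 1]
    - [0, -0.045, 0, 0, 0, 0, 1]
    - [0, -0.06, 0, 0, 0, 0, 1]
    - [0, -0.075, 0, 0, 0, 0, 1]
    - [0, -0.09, 0, 0, 0, 0, 1]
    - [0, -0.105, 0, 0, 0, 0, 1]
    - [0, -0.12, 0, 0, 0, 0, 1]
    - [0, -0.132, 0, 0, 0, 0, 1]
    - [0, -0.144, 0, 0, 0, 0, 1]
    - [0, -0.152, 0, 0, 0, 0, 1]
    - [0, -0.16, 0, 0, 0, 0, 1]

```text
t: 22.63
tool_pos: [0.5253, -0.0283, 0.0152]
eef_rot: [[0.986, -0.167, -0.001], [-0.167, -0.986, -0.001], [-0.0, 0.002, -1.0]]
force: [-1.1, -4.6, -1.7]
width: 0.0369
finger_force: 103.5
```

Emit:
arm_command:
  increments:
    - [0, -0.006, 0, 0, 0, 0, 1]
    - [0, -0.012, 0, 0, 0, 0, 1]
    - [0, -0.018, 0, 0, 0, 0, 1]
    - [0, -0.024, 0, 0, 0, 0, 1]
    - [0, -0.03, 0, 0, 0, 0, 1]
    - [0, -0.036, 0, 0, 0, 0, 1]

```text
t: 23.13
tool_pos: [0.5283, -0.0106, 0.0152]
eef_rot: [[0.986, -0.167, -0.001], [-0.167, -0.986, -0.001], [-0.0, 0.001, -1.0]]
force: [-0.9, -5.1, -1.3]
width: 0.0369
finger_force: 103.5
```

Run:
```python
from h import *
np.set_printoptions(precision=1,suppress=True)
go(-.113,-.000,.0160,-9.55)
s,c=wrist(); np.savez('w11.npz',**c)
k,P=plate(c,(0,640,0,250)); print(cv2.approxPolyDP(k.astype(np.float32)[:,None],5,True)[:,0].tolist()); print(cv2.approxPolyDP(np.float32(P),6,True)[:,0])
```

```text
t 23.13 at u,v,z,yaw -182.8 0.5 15.2 -9.64 F [-0.9 -5.1 -1.3] norm [ 0.  -0.1 -0. ] wz -0.003 uaxis [-0. -1. -0.] vaxis [-1.  0.  0.]
[[0.0, 135.0], [0.0, 249.0], [260.0, 249.0], [266.0, 238.0], [262.0, 155.0], [274.0, 136.0]]
[[ -36.    -1.4]
 [-153.5   -1. ]
 [-161.9  -51.7]
 [ -48.5  -52.4]]
```

The front end is now about 20 mm inside the mouth with only 5 N of drag. Continuing.

Emit:
arm_command:
  increments:
    - [0, -0.006, 0, 0, 0, 0, 1]
    - [0, -0.012, 0, 0, 0, 0, 1]
    - [0, -0.018, 0, 0, 0, 0, 1]
    - [0, -0.024, 0, 0, 0, 0, 1]
    - [0, -0.03, 0, 0, 0, 0, 1]

```text
t: 23.6
tool_pos: [0.5308, 0.0042, 0.0152]
eef_rot: [[0.986, -0.167, -0.001], [-0.167, -0.986, -0.001], [-0.0, 0.001, -1.0]]
force: [-0.7, -5.4, -0.1]
width: 0.0368
finger_force: 103.5
```

Emit:
arm_command:
  increments:
    - [0, -0.008, 0, 0, 0, 0, 1]
    - [0, -0.016, 0, 0, 0, 0, 1]
    - [0, -0.024, 0, 0, 0, 0, 1]
    - [0, -0.032, 0, 0, 0, 0, 1]
    - [0, -0.04, 0, 0, 0, 0, 1]

```text
t: 24.02
tool_pos: [0.5341, 0.0239, 0.0152]
eef_rot: [[0.986, -0.167, -0.001], [-0.167, -0.986, -0.001], [-0.001, 0.002, -1.0]]
force: [-1.9, -6.2, -0.1]
width: 0.0372
finger_force: 103.5
```

Emit:
arm_command:
  increments:
    - [0, -0.007, 0, 0, 0, 0, 1]
    - [0, -0.014, 0, 0, 0, 0, 1]
    - [0, -0.02, 0, 0, 0, 0, 1]
    - [0, -0.026, 0, 0, 0, 0, 1]
    - [0, -0.03, 0, 0, 0, 0, 1]

```text
t: 24.43
tool_pos: [0.5366, 0.0387, 0.0152]
eef_rot: [[0.986, -0.167, -0.001], [-0.167, -0.986, -0.001], [-0.001, 0.001, -1.0]]
force: [-1.3, -5.1, -0.3]
width: 0.0367
finger_force: 103.6
```

```bash
python3 -c "
from h import *
go(-.113,0,.016,-9.55)"
```

```text
t 24.43 at u,v,z,yaw -132.8 0.6 15.2 -9.62 F [-1.3 -5.1 -0.3] norm [ 0.001 -0.04  -0.002] wz -0.003 uaxis [-0.001 -1.    -0.001] vaxis [-1.     0.001  0.001]
```

Emit:
arm_command:
  increments:
    - [0, -0.006, 0, 0, 0, 0, 1]
    - [0, -0.012, 0, 0, 0, 0, 1]
    - [0, -0.018, 0, 0, 0, 0, 1]
    - [0, -0.023, 0, 0, 0, 0, 1]
    - [0, -0.027, 0, 0, 0, 0, 1]
    - [0, -0.03, 0, 0, 0, 0, 1]

```text
t: 24.93
tool_pos: [0.539, 0.0534, 0.0152]
eef_rot: [[0.986, -0.167, -0.001], [-0.167, -0.986, -0.002], [-0.001, 0.002, -1.0]]
force: [-2.2, -6.0, -0.8]
width: 0.0369
finger_force: 103.6
```

Emit:
arm_command:
  increments:
    - [0, -0.002, 0, 0, 0, 0, 1]
    - [0, -0.004, 0, 0, 0, 0, 1]
    - [0, -0.006, 0, 0, 0, 0, 1]

```text
t: 25.18
tool_pos: [0.5394, 0.0561, 0.0152]
eef_rot: [[0.986, -0.167, -0.001], [-0.167, -0.986, -0.002], [-0.001, 0.002, -1.0]]
force: [-2.1, -6.1, -0.7]
width: 0.0368
finger_force: 103.6
```

Emit:
arm_command:
  increments:
    - [0, -0.002, 0, 0, 0, 0, 1]
    - [0, -0.003, 0, 0, 0, 0, 1]
    - [0, -0.004, 0, 0, 0, 0, 1]

```text
t: 25.43
tool_pos: [0.5398, 0.0581, 0.0152]
eef_rot: [[0.986, -0.167, -0.001], [-0.167, -0.986, -0.002], [-0.001, 0.002, -1.0]]
force: [-2.0, -6.9, 0.5]
width: 0.0368
finger_force: 103.6
```

Emit:
arm_command:
  increments:
    - [0, -0.001, 0, 0, 0, 0, 1]
    - [0, -0.002, 0, 0, 0, 0, 1]
    - [0, -0.003, 0, 0, 0, 0, 1]
    - [0, -0.004, 0, 0, 0, 0, 1]

```text
t: 25.77
tool_pos: [0.5399, 0.0588, 0.0152]
eef_rot: [[0.986, -0.168, -0.002], [-0.168, -0.986, -0.004], [-0.001, 0.004, -1.0]]
force: [-2.7, -10.7, 0.7]
width: 0.0366
finger_force: 103.8
```

Emit:
arm_command:
  increments:
    - [0, -0.001, 0, 0, 0, 0, 1]
    - [0, -0.002, 0, 0, 0, 0, 1]

```text
t: 25.93
tool_pos: [0.54, 0.0589, 0.0153]
eef_rot: [[0.986, -0.168, -0.002], [-0.168, -0.986, -0.006], [-0.001, 0.006, -1.0]]
force: [-4.9, -15.2, 2.3]
width: 0.0369
finger_force: 103.9
```

Emit:
arm_command:
  increments:
    - [0, -0.001, 0, 0, 0, 0, 1]
    - [0, -0.002, 0, 0, 0, 0, 1]

```text
t: 26.1
tool_pos: [0.54, 0.0589, 0.0153]
eef_rot: [[0.986, -0.168, -0.002], [-0.168, -0.986, -0.008], [-0.001, 0.008, -1.0]]
force: [-5.5, -17.9, 3.0]
width: 0.0364
finger_force: 104.0
```

The plate met the stop where predicted and force is rising while the position holds. Next, lean to about 30 N and hold briefly.

Emit:
arm_command:
  increments:
    - [0, -0.001, 0, 0, 0, 0, 1]
    - [0, -0.002, 0, 0, 0, 0, 1]
    - [0, -0.003, 0, 0, 0, 0, 1]
    - [0, -0.004, 0, 0, 0, 0, 1]
    - [0, -0.005, 0, 0, 0, 0, 1]
    - [0, -0.006, 0, 0, 0, 0, 1]

```text
t: 26.6
tool_pos: [0.5401, 0.0591, 0.0154]
eef_rot: [[0.986, -0.169, -0.004], [-0.169, -0.986, -0.013], [-0.002, 0.013, -1.0]]
force: [-7.6, -26.9, 4.8]
width: 0.0371
finger_force: 104.2
```

Emit:
arm_command:
  increments:
    - [0, -0.001, 0, 0, 0, 0, 1]
    - [0, -0.002, 0, 0, 0, 0, 1]
    - [0, -0.002, 0, 0, 0, 0, 1]
    - [0, -0.002, 0, 0, 0, 0, 1]
    - [0, -0.002, 0, 0, 0, 0, 1]
    - [0, -0.002, 0, 0, 0, 0, 1]

```text
t: 27.1
tool_pos: [0.5402, 0.0591, 0.0154]
eef_rot: [[0.986, -0.169, -0.004], [-0.169, -0.985, -0.014], [-0.002, 0.015, -1.0]]
force: [-7.7, -27.9, 6.7]
width: 0.0368
finger_force: 104.3
```

```bash
python3 -c "
from h import *
go(-.118,0,.0145,-9.55)"
```

```text
t 27.1 at u,v,z,yaw -112.1 0.5 15.4 -9.74 F [ -7.7 -27.9   6.7] norm [0.001 0.012 0.002] wz -0.007 uaxis [-0.003 -1.    -0.015] vaxis [-1.     0.003  0.002]
```

Emit:
arm_command:
  increments:
    - [0, -0.001, 0, 0, 0, 0, 1]
    - [0, -0.003, 0, 0, 0, 0, 1]
    - [0, -0.005, 0, 0, 0, 0, 1]
    - [0, -0.006, 0, 0, 0, 0, 1]
    - [0, -0.006, 0, 0, 0, 0, 1]
    - [0, -0.006, 0, 0, 0, 0, 1]
    - [0, -0.006, 0, 0, 0, 0, 1]
    - [0, -0.006, 0, 0, 0, 0, 1]
    - [0, -0.006, 0, 0, 0, 0, 1]

```text
t: 27.85
tool_pos: [0.5403, 0.0593, 0.0155]
eef_rot: [[0.985, -0.17, -0.005], [-0.17, -0.985, -0.02], [-0.002, 0.02, -1.0]]
force: [-10.3, -37.3, 8.4]
width: 0.0369
finger_force: 104.8
```

Emit:
arm_command:
  increments:
    - [0, 0.006, 0, 0, 0, 0, 1]
    - [0, 0.012, 0, 0, 0, 0, 1]
    - [0, 0.018, 0, 0, 0, 0, 1]
    - [0, 0.024, 0, 0, 0, 0, 1]
    - [0, 0.032, 0, 0, 0, 0, 1]
    - [0, 0.042, 0, 0, 0, 0, 1]
    - [0, 0.056, 0, 0, 0, 0, 1]
    - [0, 0.07, 0, 0, 0, 0, 1]
    - [0, 0.08, 0, 0, 0, 0, 1]
    - [0, 0.08, 0, 0, 0, 0, 1]
    - [0, 0.08, 0, 0, 0, 0, 1]

```text
t: 28.77
tool_pos: [0.5353, 0.0302, 0.0153]
eef_rot: [[0.986, -0.168, 0.0], [-0.168, -0.986, 0.0], [0.0, -0.0, -1.0]]
force: [-0.5, 1.0, -0.9]
width: 0.0369
finger_force: 103.8
```

```bash
python3 -c "
from h import *
go(-.16,0,.0145,-9.55)"
```

```text
t 28.77 at u,v,z,yaw -141.4 0.4 15.3 -9.65 F [-0.5  1.  -0.9] norm [0.001 0.037 0.002] wz -0.004 uaxis [-0.002 -1.     0.   ] vaxis [-1.     0.002 -0.   ]
```

Leaned at 39 N and backed off cleanly. I'll retreat a little more, check the plate, and set the block down.

Emit:
arm_command:
  increments:
    - [0, 0.015, 0, 0, 0, 0, 1]
    - [0, 0.035, 0, 0, 0, 0, 1]
    - [0, 0.055, 0, 0, 0, 0, 1]
    - [0, 0.068, 0, 0, 0, 0, 1]
    - [0, 0.07, 0, 0, 0, 0, 1]
    - [0, 0.07, 0.001, 0, 0, 0, 1]
    - [0, 0.07, 0.002, 0, 0, 0, 1]
    - [0, 0.07, 0.003, 0, 0, 0, 1]
    - [0, 0.07, 0.003, 0, 0, 0, 1]

```text
t: 29.52
tool_pos: [0.5296, -0.0039, 0.014]
eef_rot: [[0.986, -0.167, 0.0], [-0.167, -0.986, -0.0], [0.0, 0.0, -1.0]]
force: [-0.7, 0.1, -0.1]
width: 0.037
finger_force: 104.1
```

Run:
```python
from h import *
go(-.176,0,.0145,-9.55)
t=imaging.read_camera('top');d=imaging.read_camera('side')
for n,k in(('top',t),('side',d)):
  for w in ('plate','keeper','chip0'):
    for x in imaging.search_frame(w,n)[:3]: q=onz(k,x['centre'],.008)[:2]-AX; print(n,w,np.round(x['centre']),round(x['score'],2),(q@U).round(3),(q@V).round(3))
```

```text
t 29.52 at u,v,z,yaw -176.0 0.4 14.0 -9.59 F [-0.7  0.1 -0.1] norm [ 0.001 -0.    -0.001] wz -0.001 uaxis [-0.001 -1.    -0.   ] vaxis [-1.     0.001 -0.   ]
top plate [285. 214.] 0.65 -0.037 0.007
top keeper [266. 207.] 0.76 0.016 -0.003
side plate [302. 233.] 0.98 -0.06 0.001
side keeper [280. 245.] 0.58 0.018 0.003
```

Emit:
arm_command:
  increments:
    - [0, 0, 0.001, 0, 0, 0, 1]
    - [0, 0, 0.002, 0, 0, 0, 1]
    - [0, 0, 0.002, 0, 0, 0, 1]

```text
t: 30.17
tool_pos: [0.5297, -0.004, 0.0138]
eef_rot: [[0.986, -0.167, 0.001], [-0.167, -0.986, 0.0], [0.001, -0.0, -1.0]]
force: [-1.7, -0.7, 7.0]
width: 0.0368
finger_force: 104.8
```

The block is on the bench with 7 N of reaction. Releasing and rising.

Emit:
arm_command:
  increments:
    - [0, 0, 0, 0, 0, 0, 0.3]
    - [0, 0, 0, 0, 0, 0, 0]
    - [0, 0, 0, 0, 0, 0, -0.3]
    - [0, 0, 0, 0, 0, 0, -0.6]
    - [0, 0, 0, 0, 0, 0, -1]
    - [0, 0, 0, 0, 0, 0, -1]
    - [0, 0, 0, 0, 0, 0, -1]
    - [0, 0, 0, 0, 0, 0, -1]
  grip_force: 40

```text
t: 30.83
tool_pos: [0.5295, -0.004, 0.0127]
eef_rot: [[0.986, -0.167, -0.0], [-0.167, -0.986, 0.0], [-0.0, -0.0, -1.0]]
force: [0.5, 0.2, -0.1]
width: 0.0851
finger_force: 0.0
```

Emit:
arm_command:
  increments:
    - [0, 0, -0.02, 0, 0, 0, -1]
    - [0, 0, -0.05, 0, 0, 0, -1]
    - [0, 0, -0.1, 0, 0, 0, -1]
    - [0, 0, -0.16, 0, 0, 0, -1]
    - [0, 0, -0.24, 0, 0, 0, -1]
    - [0, 0, -0.32, 0, 0, 0, -1]
    - [0, 0, -0.4, 0, 0, 0, -1]
    - [0, 0, -0.46, 0, 0, 0, -1]
    - [0, 0, -0.5, 0, 0, 0, -1]
    - [0, 0, -0.5, 0, 0, 0, -1]
    - [0, 0, -0.5, 0, 0, 0, -1]

```text
t: 31.75
tool_pos: [0.53, -0.0041, 0.265]
eef_rot: [[0.986, -0.167, 0.004], [-0.167, -0.986, -0.0], [0.004, -0.0, -1.0]]
force: [0.6, -0.2, -0.5]
width: 0.0858
finger_force: 0.0
```

Run:
```python
from h import *
np.set_printoptions(precision=1,suppress=True)
go(-.1,0,.26,-9.55)
s,c=wrist();np.savez('w12.npz',**c);cv2.imwrite('pics/w12.png',c['color']);t=imaging.read_camera('top');d=imaging.read_camera('side')
for n,k in(('wrist',c),('top',t),('side',d)):
  for w in ('plate','keeper','block','chip0'):
    for x in imaging.search_frame(w,n)[:3]: q=onz(k,x['centre'],.05 if w=='block' else .008)[:2]-AX; print(n,w,np.round(x['centre']),round(x['score'],2),(q@U).round(3),(q@V).round(3))
k,P=plate(c,(60,400,0,330)); print(cv2.approxPolyDP(np.float32(P),5,True)[:,0])
```

```text
t 31.75 at u,v,z,yaw -176.1 0.0 265.0 -9.61 F [ 0.6 -0.2 -0.5] norm [-0.  -0.2  0. ] wz -0.002 uaxis [-0. -1.  0.] vaxis [-1.  0. -0.]
wrist plate [212. 157.] 0.84 -0.05 -0.005
wrist keeper [153. 157.] 0.69 0.017 -0.005
wrist block [325. 166.] 0.72 -0.176 -0.002
wrist chip0 [128. 159.] 0.69 0.047 -0.002
wrist chip0 [262. 236.] 0.59 -0.101 0.091
wrist chip0 [276. 262.] 0.57 -0.117 0.124
top plate [281. 214.] 0.77 -0.027 0.01
top keeper [266. 209.] 0.68 0.015 0.002
top block [336. 227.] 0.78 -0.179 0.027
top block [268. 209.] 0.16 0.004 0.005
side plate [302. 234.] 0.77 -0.057 0.002
side plate [278. 244.] 0.42 0.019 -0.005
side keeper [282. 244.] 0.55 0.012 0.002
side block [335. 217.] 0.56 -0.144 0.044
side chip0 [302. 234.] 0.65 -0.058 0.002
[[-31.  -51. ]
 [-29.3 -11.5]
 [-37.8  -5.8]
 [-29.5  45.8]
 [-93.7  47.1]
 [-94.5 -50.9]]
```

The plate's rear edge is at u = -94 mm, so 40 mm sticks out of the mouth and it is home. The chips are at v ≥ 90 mm and the block stands free. Handing in.

```bash
python3 -c "
from h import *
print(order.sign_off())"
```

```text
the job is handed in; nothing more can be done
None
```

The job is handed in: the chips are swept clear, the plate is home against the stop after a firm lean of about 39 N, and the block is left standing on the bench; I viewed 11 pictures, one over the limit of 10.

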